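# Vent the vacuum unit and lift out its filter cassette

## Task

Vent the bench vacuum unit by pressing its hinged pedal down to the stop and holding it there for a moment, then let it come up again. Then pinch the two spring catches on the sides of the filter cassette together to free it from the unit, lift it out and finish holding it still and upright in the gripper, catches squeezed, with its underside at least 5 cm above the top of the unit: do not put it down or let go. Leave the other things on the table where they are.

Things in the scene. Friction and masses are not known exactly. Their poses are not given: they have to be found in the camera images.
- vacuum_unit: White vacuum unit, fixed; on the left or right of the table, the pedal on the other side. 195 mm deep (its x, -85 to +110), 170 mm wide (y), 100 mm high. Origin: on the table under the centre of the dock, the well in its top (86 mm along x, 60 mm along y between steel lips, floor 60 mm above the table). z up. A flat gauge and a knob, to 12 mm tall, stand on top, 84 mm to +x of the dock centre.
- dock_top (a point): Centre of the dock's mouth, level with the top of the vacuum unit (100 mm above the table). Axes as the unit's.
- cassette: Grey filter cassette upright in the dock, about 220 to 400 g with catches. Origin: centre of its underside, 60 mm above the table when seated; z up, axes as the unit's. Above: 78 (x) by 28 mm (y), top 84 mm above origin (44 mm out of the dock); below: 57 mm wide, 1.5 to 3 mm play. A hook on each of the two steel side catches (+y, -y) blocks lifting until pushed in 5.5 mm; the foot is out after 40 mm of lift.
- catch_left (a joint): How far the +y catch is pushed in towards the cassette, m: 0 free, 0.007 fully in (stop). Spring 2.4 N at 0, 5.2 N at the stop.
- catch_right (a joint): The same for the -y catch.
- catch_left_pad (a point): Centre of the outer, finger face of the +y catch: 30 mm from the cassette's mid-plane along its +y and 66 mm above its origin (26 mm above the unit's top); it faces +y. The face is 30 mm wide (x) and 28 mm high. The two faces are 60 mm apart free and 46 mm apart fully pinched.
- catch_right_pad (a point): The same on the -y catch, facing -y.
- vent_pedal: Base of the vent pedal, fixed to the table: dark steel plate 170 mm (x) by 100 mm (y) by 10 mm, carrying a steel treadle. Origin: on the table, 5 mm towards +x from the plate's middle; z up. The treadle is hinged at its +x end and rises towards -x (the robot's side).
- pedal_hinge (a point): The treadle's hinge axis (along the base's y), 24 mm above the table, 60 mm to +x of the pedal base's origin.
- treadle (a joint): Angle the treadle is pressed down, rad: 0 up (its slope is then 0.32 rad), 0.30 at the stop (slope 0.02 rad, almost level). A spring returns it: 0.41 N m at 0, 1.13 N m at the stop, so 11 N pressed 100 mm from the hinge. Down counts from 0.27.
- treadle_pad (a point): Point on the top of the treadle's black rubber pad, on its mid-line, 100 mm from the hinge; about 62 mm above the table when up and 33 mm at the stop, then 100 mm from the hinge towards the base's -x. The treadle is 130 mm long, 74 mm wide; the pad reaches from 55 to 125 mm from the hinge.
- can: Bare aluminium drink can, 66 mm across, 122 mm tall, between the unit and the pedal; bystander. Origin: centre of its underside.
- jar: Small glass jar with steel lid, 54 mm across, 90 mm tall, behind the can; bystander. Origin: centre of its underside.
- tub: White plastic tub with blue lid, 98 x 128 x 72 mm, at the back; bystander. Origin: centre of its underside.
- tape_core: Cardboard core, ring 90 mm across, 50 mm tall, at the back; bystander. Origin: centre of its underside.
- mallet: Wooden-handled hammer lying at the right (-y) side; bystander. Origin: on the handle's axis line, underside.
- mug: White mug, 80 mm across, 90 mm tall, at the left (+y) side; bystander. Origin: centre of its underside.
There are look-alikes about, which are no part of the job. What is shaped like the vent_pedal but green is not meant. What is shaped like the cassette but turquoise is not meant.

How it is judged:
On the way, in this order (a step that is already met when the one before it is completed fails the run):
1. the pedal is held down at its stop (0.27 rad or more) for 0.3 s with the cassette still seated (value of joint treadle above 0.27 rad and z of cassette in the frame of dock_top below -0.03 m), for 0.3 s.
2. the pedal is up again, and both catches are pinched in and the cassette is lifted clear of the dock (value of joint treadle below 0.05 rad and z of cassette in the frame of dock_top above 0.05 m and contact force between the fingers and cassette above 1 N and value of joint each of catch_left, catch_right above 0.005 m), for 0.2 s.
At the end, for the whole second after the job is handed in: The gripper holds the cassette by its two pinched catches (each in by more than 5 mm), upright within 0.3 rad, at rest (under 0.03 m/s), its underside more than 50 mm above the top of the vacuum unit, touching nothing of the unit; the pedal is up again (under 0.05 rad) (all of step 2 and contact force between cassette and vacuum_unit below 0.1 N and angle between cassette's own z axis and vertical below 0.3 rad and linear speed of cassette below 0.03 m/s); the arm keeps its last pose, push and grip.
It fails at once if another thing on the table is moved more than 30 mm (distance of any of can, jar, tub, tape_core, mallet, mug from where it was at the start of the episode above 0.03 m).
It fails at once if the cassette is tipped over (0.8 rad) (angle between cassette's own z axis and vertical above 0.8 rad).
It also fails if it takes over 54 s, if anything falls off the work surface, if the arm or the gripper's body presses on something with over 40 N, if the wrist force passes 120 N, or if a joint passes its speed limit or range.

## Robot

A 6-joint arm with a two-finger parallel gripper is mounted at the origin on the work surface. World frame = base frame: x ahead of the robot, y to its left, z up, the work surface at z = 0. Lengths are in m, angles in rad, forces in N, time in s.
With the tool pointing down it reaches from about 0.375 to 0.9 m from the base axis. Payload 3.1 kg.
Tool frame: the origin (TCP) lies at the centre of the arm's flange, where the gripper is bolted on; the fingertips stand 173 mm ahead of it and the grasp point (between the pads) lies 155 mm ahead of it; z points along the fingers, x is the direction in which the jaws open and shut, and the axes are right-handed (so a half turn about z gives the same grasp; the last joint's range is limited). The gripper opens to 85 mm and grips with 20 to 120 N. Pads are 22 mm wide; open, the fingers measure 114 mm over their backs; the gripper's body (76 mm by 85 mm) begins 54 mm behind the grasp point. The pads swing forward as they close: fully open they stand 13 mm farther back than shut.
Start: joints at [-1.367, 0.527, 1.433, -0, 1.181, -0.178], TCP at [0.233, -0.58, 0.405] pointing down, gripper open.
Joint ranges: [-3.08, 3.08], [-0.75, 2.2], [0.22, 2.44], [-1.43, 4.57], [0, 2.65], [-2.85, 2.85]. Speed limits (rad/s): [2.79, 2.79, 3.14, 3.14, 3.14, 3.14].

## Interface

Orientations are given as a unit quaternion [x, y, z, w].
In Python, from station import manip gives the robot as it stands.
- The arm moves only by the shell command python3 -m jog 'ROWS' [OPENING] [FORCE]. ROWS is JSON, a list that holds one entry, the list of rows, each a list of 4 numbers: the shift along the world's x, y, z in mm, then the turn about the world's z in degrees. A call has exactly 8 rows; each row shifts and turns the commanded pose from where the row before left it; what a row does not reach is not made up. A row lasts 1/8 s, in which the tool goes at most 62.5 mm and 10.7 degrees, less where a joint would pass 70% of its speed; a pose out of reach is approached as far as the arm can. A call is refused whole if a number of a shift passes 62.5 or a number of a turn 10.7, either way. A call with a gripper value outside its range is refused whole. OPENING is the opening in per cent of the stroke, from 0 (shut) to 100 (fully open), set as the call begins (- or left out, the last holds). The fingers move at their own pace and stop on an object; FORCE is the grip in N (left out, the last holds). Time passes only in rows, so rows that do not move let the fingers close, or fill a call up. It gives the time, the measured TCP pose, the force and the opening at its end, in the units of the state.
- manip.sense(): the state, without advancing time (a new reading comes with each control period).
- manip.snapshot(name): name is "scene" or "top" or "wrist"; returns the picture (384x512x3 uint8, red, green, blue); there is no depth.
- manip.camera_info(name): a dict with "fx", "fy", "cx", "cy" (pixels), "R" (3x3) and "t" (3): a world point X has camera coordinates R X + t. Camera axes: x right, y down, z forward; pixel columns grow to the right and rows downward; lengths in m; the calibration is good to about 2 mm. A picture is of the moment at which its call begins: read the wrist's pose just before it. camera_info takes no time and is no camera call; for the wrist camera it gives the pose at the moment of the call.
- manip.sign_off(): hands the job in, once; it reports no verdict.
The state is a dict: "t": time; "q": joint angles; "qd": joint speeds; "tau": joint torques, N m; "tcp_pos": TCP position; "tool_rot": TCP orientation; "force": force on the tool from outside, world axes, zero at the start; "ft_torque": the same for the moment, N m; "finger_gap": opening from 0.0 (shut) to 1.0 (fully open).
Only numpy, scipy, OpenCV 4.12 (cv2) and the standard library are available. Lean on these libraries where they do the work, as an engineer would, in place of code of your own. Each camera call takes 0.05 s, during which the arm holds its last target. There are 200 camera calls.

## Working session

There is one attempt and no reset: what is moved stays moved. The work goes in short steps, Python scripts to look and compute and a shell command to move; the robot and the scene stay as the last step left them, time stands still between calls to the robot, and variables do not carry over. Pictures are saved under pics/ and viewed, about 8 in all and at most 12, crops included, and the job is handed in when it is done.

```bash
mkdir -p pics; ls; python3 - <<'E'
from station import manip
import cv2, numpy as np
for n in("scene","top"):
    im=manip.snapshot(n); cv2.imwrite(f"pics/{n}0.png",im[:,:,::-1])
    c=manip.camera_info(n); print(n,c["fx"],c["cx"],c["cy"],np.round(c["R"],3).tolist(),np.round(c["t"],3))
s=manip.sense(); print(s["t"],s["tcp_pos"],s["tool_rot"],s["finger_gap"])
E
```

```text
pics
scene 387.382159374394 250.2375348268555 193.98121967989528 [[-0.865, 0.501, 0.013], [0.328, 0.585, -0.742], [-0.379, -0.638, -0.671]] [ 0.463 -0.076  1.687]
top 386.55585220203693 252.84853155135312 194.3936833603781 [[-0.026, -1.0, -0.017], [-0.987, 0.028, -0.159], [0.159, 0.013, -0.987]] [0.003 0.523 1.343]
0.1 [ 0.23283121 -0.57968905  0.40382909] [ 8.28428492e-01 -5.60094000e-01 -7.07968723e-04 -6.65703446e-04] 0.9963597208513881
```

View pics/scene0.png

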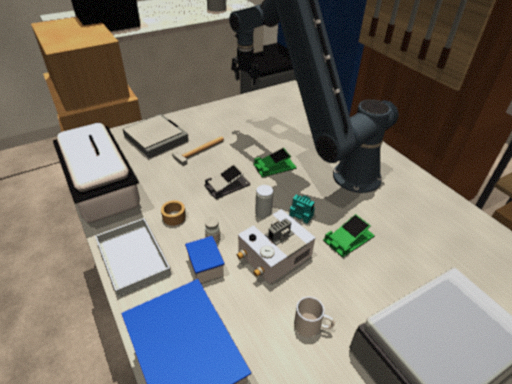

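View pics/top0.png

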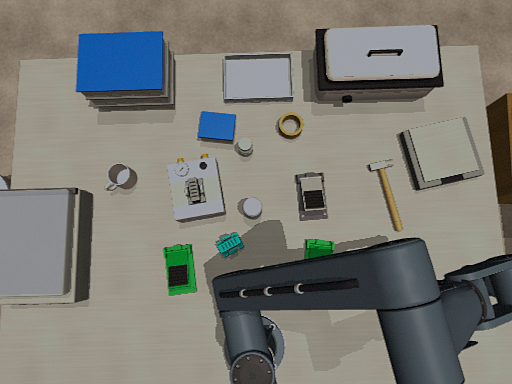

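The top view shows these candidates:
- **Pedal:** the dark steel one at (312,195) fits. The green ones at (180,268) and (319,245) are look-alikes.
- **Cassette:** the grey one in the white unit at (195,190) fits. The turquoise one at (230,243) is a look-alike.

The can is at (252,207) and the jar at (245,147). I'll check the choice in one close crop.

```bash
cat > h.py <<'E'
from station import manip
import cv2, numpy as np
def ray(c,u,v,z):
    R=np.array(c["R"]);t=np.array(c["t"]);o=-R.T@t
    d=R.T@np.array([(u-c["cx"])/c["fx"],(v-c["cy"])/c["fy"],1.])
    return o+d*(z-o[2])/d[2]
def proj(c,X):
    p=np.array(c["R"])@np.array(X)+np.array(c["t"])
    return np.array([c["fx"]*p[0]/p[2]+c["cx"],c["fy"]*p[1]/p[2]+c["cy"]])
E
python3 - <<'E'
from h import *
im=cv2.imread("pics/top0.png")
cv2.imwrite("pics/crop0.png",cv2.resize(im[140:235,155:345],None,fx=4.2,fy=4.2,interpolation=cv2.INTER_CUBIC))
c=manip.camera_info("top")
print(ray(c,312,195,.0),ray(c,195,190,.14),ray(c,252,207,.122),ray(c,230,243,.08))
E
```

```text
[ 0.52107215 -0.22868518  0.        ] [0.52731067 0.17983482 0.14      ] [ 0.46714012 -0.0087078   0.122     ] [0.35074229 0.07023324 0.08      ]
```

View pics/crop0.png

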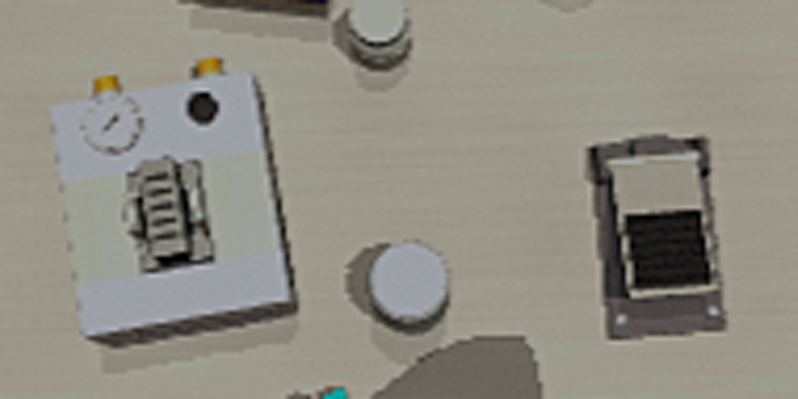

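The crop confirms both: the dark steel pedal with its black pad at about (668,250), and the grey cassette with steel catches in the white unit at about (165,212).

```bash
python3 - <<'E'
from h import *
c=manip.camera_info("top")
f=lambda p,z:ray(c,155+(p[0]+.5)/4.2-.5,140+(p[1]+.5)/4.2-.5,z)
P=[f(p,.01) for p in[(588,148),(705,138),(725,328),(610,338)]]
U=[f(p,.1) for p in[(52,107),(252,72),(297,303),(85,338)]]
for n,Q in(("ped",P),("unit",U)):
    Q=np.array(Q); ax=(Q[0]+Q[1]-Q[2]-Q[3])[:2]; ay=(Q[0]+Q[3]-Q[1]-Q[2])[:2]
    a1=np.arctan2(ax[1],ax[0]); a2=np.arctan2(-ay[0],ay[1]); a=(a1+a2)/2
    m=Q.mean(0)[:2]; e=np.array([np.cos(a),np.sin(a)])
    print(n,"ctr",m,"yaw",np.degrees([a1,a2]),np.linalg.norm(ax)/2,np.linalg.norm(ay)/2)
    if n=="ped": o=m+.005*e; print("org",o,"pad up",o+(.06-.1*np.cos(.32)-.03*np.sin(.32)*0)*e)
    else: print("dock",m-.0125*e)
print("cassette px->",f((163,208),.144),"pad px",f((668,250),.058))
q=manip.sense()["tool_rot"]
from scipy.spatial.transform import Rotation as R
print(R.from_quat(q).as_matrix().round(3))
E
```

```text
ped ctr [ 0.5156636 -0.2235094] yaw [3.39247473 3.36462483] 0.1678804696943428 0.1012232407932092
org [ 0.52065491 -0.22321474] pad up [ 0.48579207 -0.22527288]
unit ctr [0.54098608 0.18498088] yaw [9.29746446 8.16870761] 0.19604798882110508 0.17118541894826153
dock [0.528631   0.18308298]
cassette px-> [0.52964938 0.18441507 0.144     ] pad px [ 0.49714988 -0.22558448  0.058     ]
[[ 0.373 -0.928 -0.   ]
 [-0.928 -0.373  0.002]
 [-0.002 -0.    -1.   ]]
```

```bash
python3 -m jog '[[[28,40,-8,-1.7],[28,40,-8,-1.7],[28,40,-8,-1.7],[28,40,-8,-1.7],[28,40,-8,-1.7],[28,40,-8,-1.7],[28,40,-8,-1.7],[25,38,-8,-1.7]]]' 0 40; python3 - <<'E'
from h import *
c=manip.camera_info("wrist"); im=manip.snapshot("wrist"); cv2.imwrite("pics/w1.png",im[:,:,::-1])
s=manip.sense(); print(s["t"],s["tcp_pos"],s["force"])
print("expected pad px",proj(c,[.486,-.2255,.062]),"tip axis px",proj(c,s["tcp_pos"]+np.array([0,0,-.173])))
E
```

```text
t: 1.1
tcp_pos: [0.4546, -0.2605, 0.3402]
tool_rot: [0.756, -0.655, -0.0, -0.0]
force: [0.8, 0.1, 0.4]
finger_gap: 0.002
1.15 [ 0.45585059 -0.25613951  0.33922121] [ 1.23106398  2.00662902 -0.42695851]
expected pad px [226.01097626 154.0022957 ] tip axis px [251.71378038 240.0024208 ]
```

View pics/w1.png

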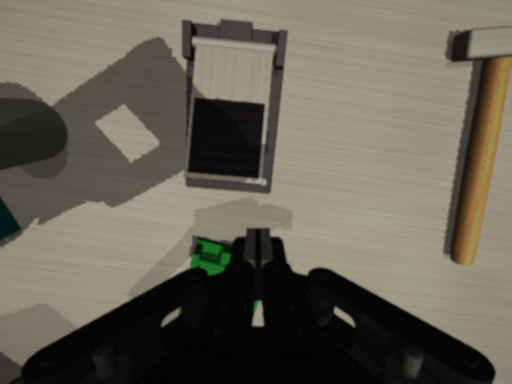

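The wrist view has the pad's black patch centred at about (227,138), and the predicted 100 mm point at (226,154) lies on it. I'll press there.

```bash
python3 -m jog '[[[10,10,-5,0],[10,10,-5,0],[8,11,-10,0],[0,0,-20,0],[0,0,-20,0],[0,0,-20,0],[0,0,-15,0],[0,0,0,0]]]'; python3 -m jog '[[[0,0,-9,0],[-1,0,-9,0],[-1,0,-9,0],[-1,0,-9,0],[0,0,0,0],[0,0,0,0],[0,0,0,0],[0,0,0,0]]]'
```

```text
t: 2.15
tcp_pos: [0.4815, -0.2309, 0.2444]
tool_rot: [0.756, -0.654, -0.001, 0.0]
force: [0.4, -0.7, 0.1]
finger_gap: 0.0
t: 3.15
tcp_pos: [0.4783, -0.2313, 0.2104]
tool_rot: [0.757, -0.654, -0.0, 0.001]
force: [-4.2, -2.0, 8.4]
finger_gap: -0.005
```

```bash
python3 -m jog '[[[0,0,-3,0],[0,0,-3,0],[0,0,-2,0],[0,0,0,0],[0,0,0,0],[0,0,0,0],[0,0,0,0],[0,0,0,0]]]'; python3 - <<'E'
from h import *
im=manip.snapshot("scene"); c=manip.camera_info("scene"); u,v=proj(c,[.5,-.22,.03]).astype(int); print(u,v)
w=manip.snapshot("wrist")
a=cv2.resize(im[v-35:v+35,u-45:u+45,::-1],(540,420),interpolation=cv2.INTER_CUBIC); cv2.imwrite("pics/p1.png",a)
s=manip.sense();print(s["tcp_pos"],s["force"])
E
```

```text
t: 4.15
tcp_pos: [0.4778, -0.2312, 0.2057]
tool_rot: [0.757, -0.654, 0.0, 0.001]
force: [-9.3, 0.6, 34.3]
finger_gap: 0.001
231 178
[ 0.47786465 -0.23122668  0.2056879 ] [-9.23681048 -0.54360965 34.68169087]
```

View pics/p1.png

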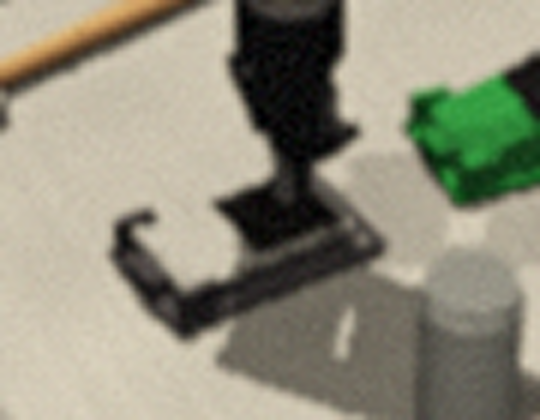

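The force jumped from 8 N to 34 N, well over the 11 N spring load, and the picture shows the treadle lying flat on its base. It has been at the stop for over 0.5 s. Next I release it and move over the cassette, turned so the jaws lie along the unit's y.

```bash
python3 -m jog '[[[0,0,10,0],[0,0,20,0],[0,0,30,0],[0,0,30,0],[0,15,30,0],[0,30,30,0],[0,40,25,0],[5,40,0,0]]]' 100; python3 -m jog '[[[5,40,0,0],[5,45,0,0],[5,45,0,0],[5,45,0,0],[5,45,0,0],[5,40,0,0],[5,20,0,0],[0,0,0,0]]]'; python3 - <<'E'
from h import *
c=manip.camera_info("wrist"); im=manip.snapshot("wrist"); cv2.imwrite("pics/w2.png",im[:,:,::-1])
s=manip.sense(); print(s["t"],s["tcp_pos"],s["tool_rot"],s["force"])
print("expected px",proj(c,[.529,.184,.144]),"grasp px",proj(c,s["tcp_pos"]+np.array([0,0,-.173])))
E
```

```text
t: 5.25
tcp_pos: [0.4842, -0.1052, 0.3786]
tool_rot: [0.756, -0.655, 0.003, -0.001]
force: [-0.7, 0.4, -0.3]
finger_gap: 1.0
t: 6.25
tcp_pos: [0.5191, 0.1747, 0.3765]
tool_rot: [0.757, -0.653, 0.0, -0.0]
force: [-0.2, -1.5, -0.0]
finger_gap: 0.997
6.3 [0.51892841 0.17376927 0.3764356 ] [ 7.56548069e-01 -6.53937973e-01  1.16819975e-04  3.65684376e-04] [-0.11712846  0.01196031  0.80754231]
expected px [248.52260317 194.81987298] grasp px [259.98467204 244.14161056]
```

View pics/w2.png

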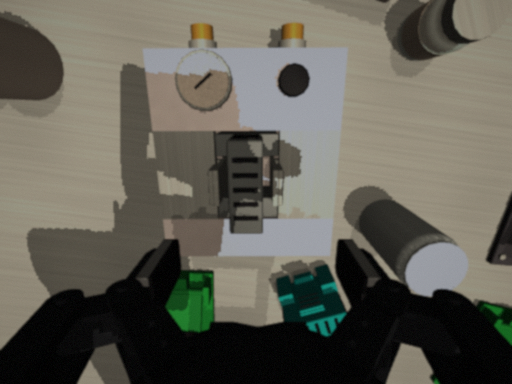

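Here the unit top has corners at (144,48), (348,48), (332,256) and (165,256). The cassette's top spans columns 228–264 and rows 137–233, and the dock's back edge is at row 131. The edges are parallel to the image, so the yaw is right.

```bash
python3 - <<'E'
from h import *
c=manip.camera_info("wrist"); s=manip.sense()
U=np.array([ray(c,*p,.1) for p in[(144,48),(348,48),(332,256),(165,256)]])
ax=U[0]+U[1]-U[2]-U[3]; a=np.arctan2(ax[1],ax[0]); e=np.array([np.cos(a),np.sin(a)])
ay=U[0]+U[3]-U[1]-U[2]
print("yaw",np.degrees(a),np.degrees(np.arctan2(-ay[0],ay[1])),"dock",U.mean(0)[:2]-.0125*e,np.linalg.norm(ax)/2,np.linalg.norm(ay)/2)
print("cass",ray(c,246.5,185,.144),"dockmouth",ray(c,248,175.5,.1))
from scipy.spatial.transform import Rotation as R
x=R.from_quat(s["tool_rot"]).as_matrix()[:,0]; print("toolx",np.degrees(np.arctan2(x[1],x[0])),s["tcp_pos"])
E
```

```text
yaw 8.369806826915582 8.347482118973945 dock [0.53170175 0.18576499] 0.19419484201452894 0.1709982101619525
cass [0.53647062 0.1856206  0.144     ] dockmouth [0.53327002 0.18554514 0.1       ]
toolx -81.67834055154742 [0.51892841 0.17376927 0.3764356 ]
```

```bash
python3 -m jog '[[[5,4,0,0],[5,4,0,0],[3,4,-5,0],[0,0,-10,0],[0,0,-10,0],[0,0,-10,0],[0,0,-5,0],[0,0,0,0]]]'; python3 -m jog '[[[0,0,0,0],[0,0,0,0],[0,0,0,0],[0,0,0,0],[0,0,0,0],[0,0,0,0],[0,0,0,0],[0,0,0,0]]]'
```

```text
t: 7.3
tcp_pos: [0.5318, 0.186, 0.3362]
tool_rot: [0.756, -0.654, -0.0, 0.0]
force: [0.1, 0.5, 0.8]
finger_gap: 1.002
t: 8.3
tcp_pos: [0.5319, 0.186, 0.3367]
tool_rot: [0.756, -0.654, -0.0, -0.0]
force: [0.3, 0.0, -1.2]
finger_gap: 0.997
```

```bash
python3 -m jog '[[[0,0,-10,0],[0,0,-12,0],[0,0,-12,0],[0,0,-12,0],[0,0,-10,0],[0,0,0,0],[0,0,0,0],[0,0,0,0]]]'; python3 - <<'E'
from h import *
c=manip.camera_info("wrist"); im=manip.snapshot("wrist"); cv2.imwrite("pics/w3.png",im[:,:,::-1])
s=manip.sense(); print(s["t"],s["tcp_pos"],s["force"])
E
```

```text
t: 9.3
tcp_pos: [0.5321, 0.1861, 0.2812]
tool_rot: [0.756, -0.654, 0.0, -0.0]
force: [0.4, 0.7, -0.4]
finger_gap: 0.999
9.35 [0.53206537 0.18608202 0.28122746] [ 0.27615535 -0.37673434  0.54671547]
```

View pics/w3.png

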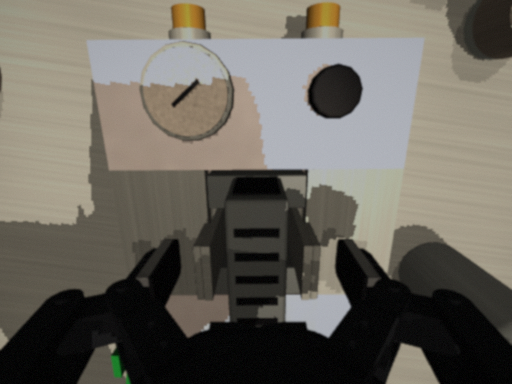

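The fingers (columns 165 and 355) straddle the cassette (centre column 257), and the catches (rows 238–298) are level with the pads. I'll close.

```bash
python3 -m jog '[[[0,0,0,0],[0,0,0,0],[0,0,0,0],[0,0,0,0],[0,0,0,0],[0,0,0,0],[0,0,0,0],[0,0,0,0]]]' 0 45
```

```text
t: 10.35
tcp_pos: [0.5321, 0.1865, 0.2824]
tool_rot: [0.756, -0.654, 0.0, -0.001]
force: [-1.3, 1.8, 9.7]
finger_gap: 0.494
```

```bash
python3 -m jog '[[[0,0,2,0],[0,0,3,0],[0,0,3,0],[0,0,3,0],[0,0,3,0],[0,0,3,0],[0,0,3,0],[0,0,0,0]]]'; python3 - <<'E'
from h import *
c=manip.camera_info("wrist"); im=manip.snapshot("wrist"); a=manip.snapshot("scene")
C=manip.camera_info("scene"); u,v=proj(C,[.53,.185,.15]).astype(int)
b=cv2.resize(a[v-40:v+40,u-45:u+45],(432,384),interpolation=cv2.INTER_CUBIC)
cv2.imwrite("pics/w4.png",cv2.resize(np.hstack([im,b])[:,:,::-1],(800,325)))
s=manip.sense(); print(s["t"],s["tcp_pos"],s["force"],s["finger_gap"])
E
```

```text
t: 11.35
tcp_pos: [0.532, 0.1861, 0.301]
tool_rot: [0.756, -0.654, 0.0, -0.0]
force: [-1.2, 0.1, -2.6]
finger_gap: 0.497
11.45 [0.5318528  0.18604163 0.30074121] [-0.57671062 -0.92202162 -3.36057177] 0.49240059522496177
```

View pics/w4.png

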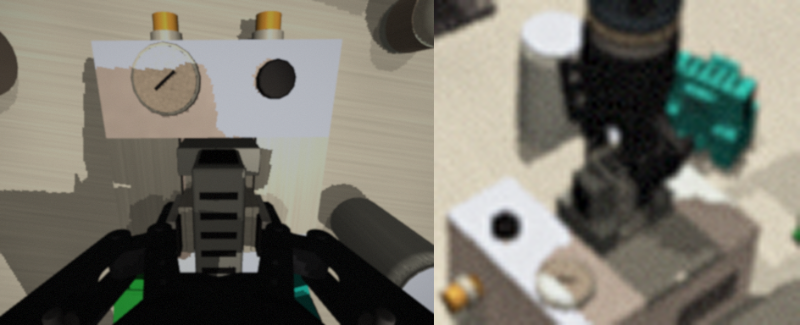

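The cassette is coming up with the gripper: the tool carries about 3 N, which matches its weight. I'll lift on.

```bash
python3 -m jog '[[[0,0,6,0],[0,0,10,0],[0,0,12,0],[0,0,12,0],[0,0,12,0],[0,0,12,0],[0,0,10,0],[0,0,6,0]]]'; python3 -m jog '[[[0,0,6,0],[0,0,10,0],[0,0,10,0],[0,0,6,0],[0,0,3,0],[0,0,0,0],[0,0,0,0],[0,0,0,0]]]';  python3 -m jog '[[[0,0,0,0],[0,0,0,0],[0,0,0,0],[0,0,0,0],[0,0,0,0],[0,0,0,0],[0,0,0,0],[0,0,0,0]]]'; python3 - <<'E'
from h import *
c=manip.camera_info("wrist"); im=manip.snapshot("wrist"); a=manip.snapshot("scene")
C=manip.camera_info("scene"); u,v=proj(C,[.53,.185,.2]).astype(int); p,q=proj(C,[.5,-.22,.03]).astype(int)
g=lambda u,v:cv2.resize(a[v-48:v+48,u-45:u+45],(360,384),interpolation=cv2.INTER_CUBIC)
cv2.imwrite("pics/w5.png",cv2.resize(np.hstack([im,g(u,v),g(p,q)])[:,:,::-1],(800,249)))
s=manip.sense(); print(s["t"],s["tcp_pos"],s["force"],s["finger_gap"],np.abs(s["qd"]).max())
E
```

```text
t: 12.45
tcp_pos: [0.5319, 0.186, 0.3815]
tool_rot: [0.756, -0.654, 0.0, -0.0]
force: [-0.6, -0.8, -3.5]
finger_gap: 0.492
t: 13.45
tcp_pos: [0.5318, 0.186, 0.4154]
tool_rot: [0.756, -0.654, -0.0, 0.0]
force: [-0.2, 0.9, -3.4]
finger_gap: 0.493
t: 14.45
tcp_pos: [0.5319, 0.186, 0.4157]
tool_rot: [0.756, -0.654, 0.0, -0.0]
force: [-0.2, 0.0, -3.2]
finger_gap: 0.495
14.55 [0.53189085 0.18602421 0.41570888] [ 0.01825074 -1.47047169 -2.42441574] 0.4895236022108689 0.001806950793873115
```

View pics/w5.png

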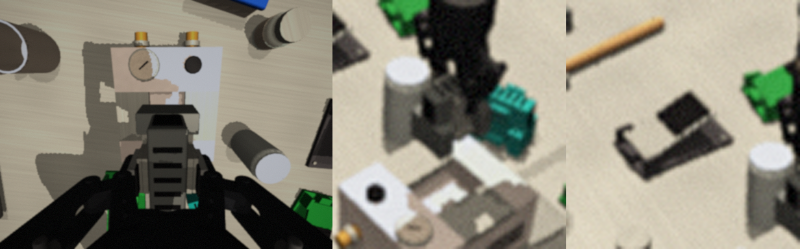

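The cassette hangs upright and clear above the empty dock, the treadle is up again, and the arm is still. Handing in.

```bash
python3 -c "
from station import manip
print(manip.sign_off())"
```

```text
the job is handed in; nothing more can be done
None
```

I vented the unit, then freed and lifted the cassette, and handed the job in at about 14.6 s. The gripper is still holding the cassette. The hand-in gave no verdict, so what follows is from my own checks.

- **Pedal:** I pressed the dark steel pedal until the force rose from 8 N to 34 N, well over its 11 N spring load, and held it there for over 0.5 s. The last picture shows it up again.
- **Cassette:** I pinched the two catches with 45 N and lifted about 134 mm, so the underside is about 9 cm above the top of the unit. The last picture shows it upright and clear of the dock, and the arm is at rest.
- **Load and grip:** The tool carries about 3 N, which fits the cassette's weight. The grip stayed at 0.49 of full opening throughout the lift.
- **Disagreement:** That opening works out to about 42 mm, but the catch faces should be 46 mm apart when fully pinched. I couldn't measure how far each catch was in. The hooks did let go and the cassette came out freely.
- **Other things on the table:** None looked disturbed in the views I took, but I didn't measure their positions again.

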